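# Tap a tapered arbor into a stirrer chuck and park the assembly

### The job

Take the tapered arbor by its handle out of the black stand, set its tapered end into the bore of the stirrer chuck that stands in the steel block, and tap or press it straight down, firmly enough (about 15 to 20 N; much more than 25 N would spoil the jaws) that the taper alone holds the chuck. Then lift the arbor by its handle with the chuck hanging from it, without touching the chuck, lower the chuck gently all the way into the pocket of the wooden rack while still holding the arbor, and only then let go, leaving it upright with the arbor still in it. Leave the bottle, the jar and the dish where they are.

Things in the scene. Friction and masses are not known exactly. Their poses are not given: they have to be found in the camera images.
- arbor_grip (a point): Mid-handle of the arbor, a loose bare-steel part 107 mm long, 0.15 kg, upright in the black stand. z up its axis. Handle 20 mm thick, 27 mm down to 23 mm up from here; on it a flat round head 17 mm wide, its top 30 mm up; under it a collar 29 mm wide, 27 to 33 mm down, then the tapered shank, 19 mm wide to 13 mm at the tip, 77 mm down. In the stand the collar rests on the stand's top.
- chuck: Stirrer chuck, a loose bare-steel cylinder 42 mm wide, 70 mm high, with a knurled band, narrowing to 30 mm at the nose (bottom); 0.3 to 0.4 kg. It stands nose down in the steel block's pocket. Origin: centre of its underside, z up its axis. The tapered bore opens in the middle of its top.
- block: Fixed steel block 84 x 84 x 32 mm with a round pocket 46 mm wide and 20 mm deep in its middle, in which the chuck stands at the start. Origin: centre of its underside on the bench, z up; the pocket's floor is 12 mm above.
- rack: Fixed wooden rack 84 x 116 x 32 mm (116 along its y) with an empty round pocket 46 mm wide and 20 mm deep in its middle and a screw at either end. Origin: centre of its underside on the bench, z up; the pocket's floor is 12 mm above.
- stand: Fixed black plastic stand 70 x 70 x 54 mm with a 24 mm hole, 50 mm deep, in its middle, in which the arbor stands at the start. Origin: centre of its underside on the bench, z up.
- amber_bottle: Brown bottle 42 mm wide, 85 mm high, loose; a bystander. Origin: centre of its underside.
- closed_jar: Jar with its lid on, 63 mm wide, 72 mm high, loose; a bystander. Origin: centre of its underside.
- white_dish: White dish 71 mm wide, 18 mm high, loose; a bystander. Origin: centre of its underside.
- chuck_mouth (a point): Centre of the bore's mouth in the chuck's top face; 20 mm wide here, tapered below. The arbor binds when its tip is 23 to 33 mm below: bores are worn differently, so this must be felt. From there each mm deeper takes some 5 to 10 N more; driven with 15 to 20 N it locks by friction and carries the chuck, with 5 N or less it slips out. The collar never reaches the chuck.
There are look-alikes about, which are no part of the job. What is shaped like the chuck but blue or yellow is not meant.

How it is judged:
By the outcome, as a careful person would: the job done as asked, in the order asked, and still so for the second after the job is handed in, with the robot touching nothing.
It also fails if it takes over 66 s, if anything falls off the work surface, if the arm or the gripper's body presses on something with over 40 N, if the wrist force passes 120 N, or if a joint passes its speed limit or range.

### The arm

A 6-joint arm with a two-finger parallel gripper is mounted at the origin on a cart in front of the work surface, level with it; the furniture and walls round the work are solid. World frame = base frame: x ahead of the robot, y to its left, z up, the work surface at z = 0. Lengths are in mm, angles in rad, forces in N, time in s.
With the tool pointing down it reaches from about 350 to 975 mm from the base axis. Payload 7.1 kg.
Tool frame: the origin (TCP) lies between the finger pads; the fingertips stand 14 mm ahead of it and the grasp point (between the pads) lies 5 mm behind it; z points along the fingers, y is the direction in which the jaws open and shut (so a half turn about z gives the same grasp; the last joint's range is limited). The gripper opens to 88 mm and grips with 3 to 60 N. Pads are 20 mm wide; open, the fingers measure 115 mm over their backs; the gripper's body (75 mm by 178 mm) begins 61 mm behind the grasp point.
Start: joints at [-1.335, 0.423, 1.63, -0, 1.089, -0.019], TCP at [157.551, -604.8, 236.675] pointing down, gripper open.
Joint ranges: [-3, 3], [-0.9, 2.11], [0.09, 2.58], [-1.31, 4.45], [0.11, 2.69], [-2.54, 2.54]. Speed limits (rad/s): [2.39, 2.39, 3.01, 3.14, 3.14, 3.14].

### API

Orientations are given as a rotation vector (axis times angle).
In Python, from workcell import get_obs, get_image, calibration, close_job, regions_of, place_of gives the robot as it stands.
- The arm moves only by the tool move_arm, never from a script. Its argument "deltas" is a list of rows, each a list of 5 numbers: the closure in counts, from 0 (fully open) to 255 (shut), then the shift along the tool's x, y, z in m, then the turn about the tool's z in rad. In form: [[grip, x, y, z, roll], ...]. A call has 1 to 5 rows; each row is the pose to reach, as a shift and turn from the pose commanded when the call began, along the tool's axes at that moment; what a row does not reach only later rows make up. A row lasts 1/12 s, in which the tool goes at most 41.7 mm and 7.16 degrees, less where a joint would pass 70% of its speed; a pose out of reach is approached as far as the arm can. A call with a gripper value outside its range is refused whole. The fingers move at their own pace and stop on an object; the grip force is fixed at half the most. Time passes only in rows, so rows that repeat a pose let the fingers close. It gives the time, the measured TCP pose, the force and the opening at its end, in the units of the state.
- get_obs(): the state, without advancing time (a new reading comes with each control period).
- get_image(name): name is "scene" or "top"; returns the picture (480x640x3 uint8, blue, green, red); there is no depth.
- calibration(name): a dict with "intrinsics" (3x3 intrinsics, pixels), "world_to_cam" (4x4, takes a point from world to camera coordinates). Camera axes: x right, y down, z forward; pixel columns grow to the right and rows downward; lengths in mm; the calibration is good to about 2 mm. A picture is of the moment at which its call begins. calibration takes no time and is no camera call.
- close_job(): hands the job in, once; it reports no verdict.
Trained networks look in the newest picture that a camera, given by its name, has taken for a name from the list of things; names that differ only in an ending like _2 or _b are one class to them, and where a whole thing is asked for, a point or a joint stands for the part that bears it (a point fixed in the world has none). Each returns a list of dicts, best first, with "conf" (0 to 1); they miss things now and then, are a little off and sometimes report something else, mostly with a low value. They report only what shows in the picture. A call takes as long as a camera call. They do not tell look-alikes from the thing itself.
- regions_of(camera, name): "region" (480x640 bool, what is visible of it).
- place_of(camera, name): "location" ([x, y, z] in mm, in world coordinates, good to about 4 mm: a listed point, or the origin of a listed thing).
The state is a dict: "t": time; "qpos": joint angles; "qvel": joint speeds; "joint_torque": joint torques, N m; "ee_pos": TCP position; "orientation": TCP orientation; "ft_force": force on the tool from outside, world axes, zero at the start; "moment": the same for the moment, N m; "width": finger opening in mm.
Only numpy, scipy, OpenCV 4.12 (cv2) and the standard library are available. Lean on these libraries where they do the work, as an engineer would, in place of code of your own. Each camera call takes 0.05 s, during which the arm holds its last target.

## Working session

There is one attempt and no reset: what is moved stays moved. The work goes in short steps, Python scripts to look and compute and a tool call to move; the robot and the scene stay as the last step left them, time stands still between calls to the robot, and variables do not carry over. Pictures are saved under pics/ and viewed, and the job is handed in when it is done.

Besides the shell and the picture viewer there is one more tool, called after "Request:" by a JSON object that holds its "name" and its "arguments". move_arm: Moves the arm, as the interface text tells. Its arguments: {"type":"object","properties":{"deltas":{"type":"array","items":{"type":"array","items":{"type":"number"}}}},"required":["deltas"]}

```bash
mkdir -p pics; cat > h.py <<'E'
from workcell import *
import cv2, numpy as np
def proj(cam,p):
    c=calibration(cam);K=np.array(c["intrinsics"]);T=np.array(c["world_to_cam"])
    q=T[:3,:3]@np.array(p,float)+T[:3,3];u=K@q;return u[:2]/u[2]
def ray(cam,uv,z):
    c=calibration(cam);K=np.array(c["intrinsics"]);T=np.array(c["world_to_cam"])
    d=T[:3,:3].T@np.linalg.inv(K)@np.array([uv[0],uv[1],1.]);o=-T[:3,:3].T@T[:3,3]
    return o+d*(z-o[2])/d[2]
E
python3 - <<'E'
from h import *
for c in("scene","top"):
    cv2.imwrite(f"pics/{c}0.png",get_image(c))
    T=np.array(calibration(c)["world_to_cam"]);print(c,-T[:3,:3].T@T[:3,3])
    for n in("arbor_grip","chuck","rack","stand","block","chuck_mouth"):
        print(n,[(np.round(d["location"],1).tolist(),round(d["conf"],2),np.round(proj(c,d["location"])).tolist()) for d in place_of(c,n)])
o=get_obs();print(o)
E
```

```text
scene [-207.42889351  515.37067576 1012.43813041]
arbor_grip [([435.5, -174.4, 88.9], 0.8, [457.0, 246.0])]
chuck [([426.5, 116.2, 1.0], 0.88, [342.0, 330.0]), ([839.7, -112.9, 2.2], 0.78, [335.0, 183.0]), ([424.4, -60.2, -2.9], 0.65, [413.0, 298.0]), ([508.5, 21.2, 11.2], 0.61, [360.0, 283.0]), ([427.5, -286.6, -3.5], 0.57, [492.0, 259.0])]
rack [([517.2, 227.9, -0.0], 0.84, [274.0, 322.0]), ([672.9, 17.2, 2.2], 0.71, [324.0, 239.0]), ([509.8, 22.6, -2.6], 0.67, [359.0, 287.0])]
stand [([431.0, -172.2, 1.3], 0.62, [452.0, 275.0])]
block [([511.5, 20.1, -3.2], 0.7, [360.0, 286.0])]
chuck_mouth [([839.9, -109.7, 75.2], 0.97, [334.0, 161.0]), ([426.3, 112.8, 69.8], 0.96, [344.0, 308.0]), ([426.4, -61.2, 71.4], 0.9, [416.0, 274.0])]
top [ 357.20563643   32.90814194 1487.26604508]
arbor_grip [([435.0, -167.9, 88.7], 0.67, [404.0, 318.0])]
chuck [([427.3, 110.0, 3.6], 0.8, [291.0, 324.0]), ([507.6, 26.2, 8.5], 0.75, [323.0, 292.0]), ([837.2, -113.1, -0.6], 0.75, [374.0, 169.0]), ([425.9, -285.4, -0.5], 0.69, [445.0, 323.0]), ([429.0, -64.4, -0.6], 0.49, [359.0, 322.0])]
rack [([523.6, 222
[... 311 characters left out ...]
, 0.49, [326.0, 287.0])]
{'t': 0.7, 'qpos': array([-1.33500455e+00,  4.23083978e-01,  1.62987320e+00,  6.80672933e-06,
        1.08861003e+00, -1.90311034e-02]), 'qvel': array([-9.89240051e-05,  2.11538294e-03, -1.51684095e-04, -4.90726005e-04,
        1.56899588e-03, -6.06075018e-04]), 'joint_torque': array([ 1.34816626e-03, -5.44425988e+01, -2.74001920e+01,  6.44301181e-02,
        1.68594613e-02, -1.94079325e-05]), 'ee_pos': array([ 157.55358491, -604.81347138,  236.69562507]), 'orientation': array([3.11610352e+00, 3.99184680e-01, 1.37414981e-05]), 'ft_force': array([0.21371076, 0.00485185, 0.04787417]), 'moment': array([-0.03056774, -0.01158856, -0.04301676]), 'width': 87.68575592473145}
```

View pics/scene0.png

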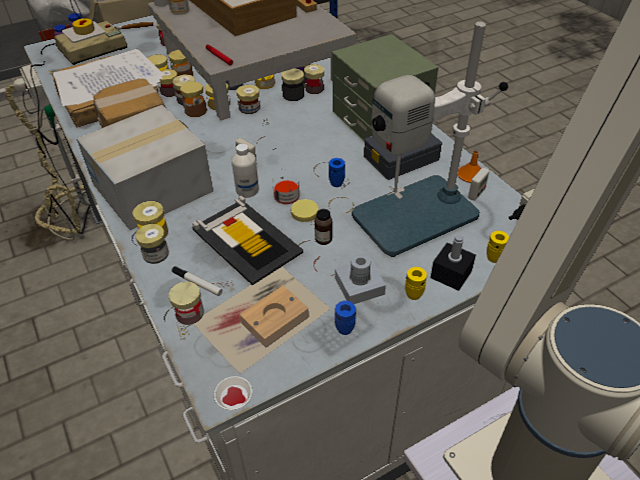

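View pics/top0.png

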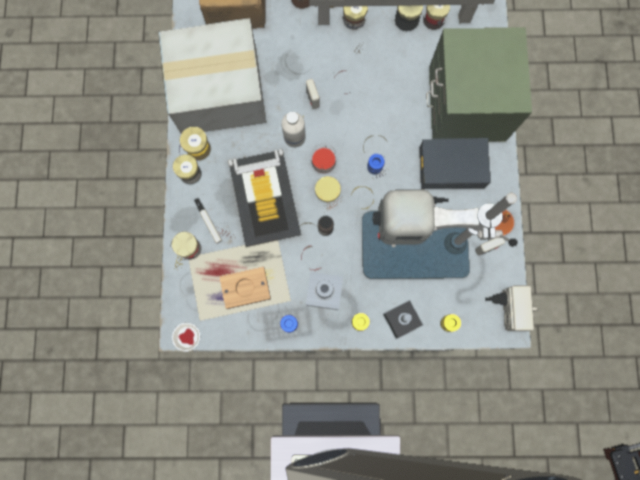

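```bash
python3 - <<'E'
import cv2
a=cv2.imread("pics/scene0.png")[220:360,230:510];cv2.imwrite("pics/c1.png",cv2.resize(a,None,fx=2.8,fy=2.8,interpolation=cv2.INTER_CUBIC))
a=cv2.imread("pics/top0.png")[260:350,220:460];cv2.imwrite("pics/c2.png",cv2.resize(a,None,fx=3.3,fy=3.3,interpolation=cv2.INTER_CUBIC))
E
```

```text
(no output)
```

View pics/c1.png

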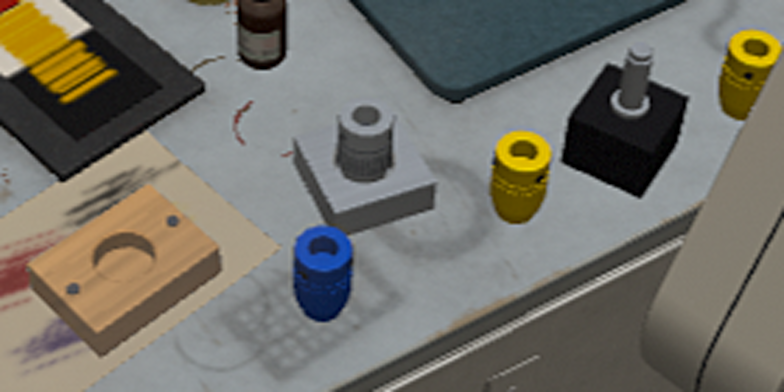

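View pics/c2.png

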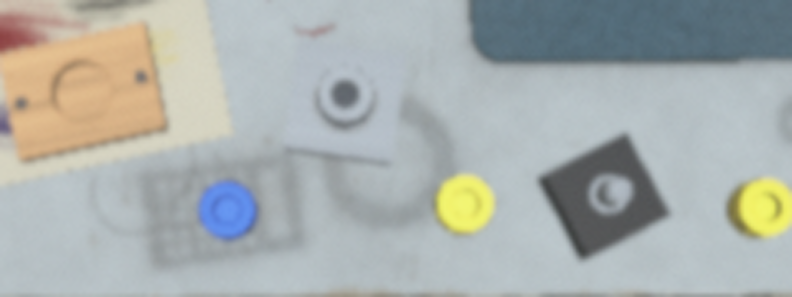

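Chuck-shaped candidates, in scene pixels: blue (345,316), blue (337,172), yellow (416,282), yellow (498,246) and bare steel (360,268). Only the steel one stands in the steel block, so it's the one meant, and the crop confirms it. The arbor is at (457,250) in the black stand and the rack pocket at about (274,308). Next I'll refine the positions with edge fits.

```bash
python3 - <<'E'
from h import *
for n in("stand","arbor_grip","chuck","block","rack"):
  for c in("scene","top"):
    for d in regions_of(c,n)[:5]:
        m=d["region"].astype(np.uint8);ys,xs=np.nonzero(m)
        if len(xs)<5: continue
        r=cv2.minAreaRect(np.c_[xs,ys].astype(np.float32))
        print(n,c,round(d["conf"],2),len(xs),(round(xs.mean(),1),round(ys.mean(),1)),[np.round(v,1) for v in r])
def crop(c,x0,y0,w,h,f,name):
    a=cv2.imread(f"pics/{c}0.png")[y0:y0+h,x0:x0+w];return cv2.resize(a,None,fx=f,fy=f,interpolation=cv2.INTER_CUBIC)
cv2.imwrite("pics/d1.png",np.vstack([np.hstack([crop("top",x,y,45,45,6,"") for x,y in((222,265),(302,268),(382,296))]),np.hstack([crop("scene",x,y,45,45,6,"") for x,y in((252,285),(340,248),(437,228))])]))
E
```

```text
stand scene 0.57 1224 (np.float64(451.5), np.float64(267.7)) [array([451.4, 265.6]), array([38.4, 39.8]), np.float64(24.4)]
stand scene 0.47 1133 (np.float64(185.8), np.float64(302.3)) [array([186. , 302.5]), array([42.7, 30.7]), np.float64(71.6)]
stand top 0.96 807 (np.float64(402.7), np.float64(319.2)) [array([402.6, 318.7]), array([29.5, 31.8]), np.float64(63.4)]
arbor_grip scene 0.78 264 (np.float64(455.5), np.float64(249.0)) [array([454.9, 247.9]), array([12.4, 26.6]), np.float64(6.7)]
chuck scene 0.91 535 (np.float64(359.2), np.float64(268.6)) [array([359.5, 269. ]), array([30., 19.]), np.float64(90.0)]
chuck scene 0.87 584 (np.float64(344.5), np.float64(316.6)) [array([344.5, 317. ]), array([32., 21.]), np.float64(90.0)]
chuck scene 0.77 441 (np.float64(336.0), np.float64(171.1)) [array([336. , 171.5]), array([29., 16.]), np.float64(90.0)]
chuck scene 0.76 566 (np.float64(414.8), np.float64(282.5)) [array([414.8, 282.9]), array([19.9, 32.7]), np.float64(9.5)]
chuck scene 0.7 494 (np.float64(495.4), np.float64(245.1)) [array([494.5, 245.4]), array([17.7, 32.4]), np.float64(24.0
[... 258 characters left out ...]
(np.float64(360.2), np.float64(321.5)) [array([360. , 321.5]), array([16.3, 17.7]), np.float64(45.0)]
chuck top 0.6 254 (np.float64(288.7), np.float64(322.9)) [array([288.5, 323. ]), array([16., 17.]), np.float64(90.0)]
chuck top 0.56 316 (np.float64(450.1), np.float64(322.3)) [array([450.5, 322.5]), array([21., 17.]), np.float64(0.0)]
block top 0.92 888 (np.float64(324.0), np.float64(290.9)) [array([324.1, 290.4]), array([33.1, 34.1]), np.float64(8.1)]
rack scene 0.58 2470 (np.float64(273.5), np.float64(316.0)) [array([273.4, 315.3]), array([44.4, 62.7]), np.float64(53.4)]
rack top 0.6 1587 (np.float64(244.9), np.float64(287.4)) [array([244.7, 287.2]), array([35.1, 47.3]), np.float64(78.7)]
```

View pics/d1.png

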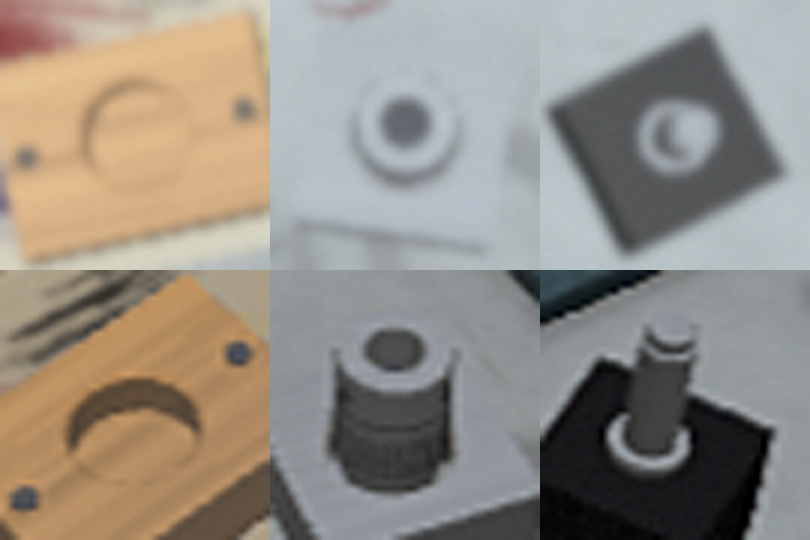

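```bash
python3 - <<'E'
from h import *
P={"rack":[("top",137,135,222,265,32),("scene",134,162.5,252,285,32)],
"screws":[("top",27,158,222,265,32),("top",244,109,222,265,32),("scene",24,229,252,285,32),("scene",238,84,252,285,32)],
"chuck":[("top",135,122,302,268,82),("scene",126,79,340,248,82)],
"collar":[("top",136,138,382,296,60),("scene",109,168,437,228,60)],
"head":[("top",157,132,382,296,117),("scene",132,56,437,228,117)]}
for k,v in P.items():
    for c,x,y,x0,y0,z in v:
        print(k,c,ray(c,((x+.5)/6-.5+x0,(y+.5)/6-.5+y0),z).round(1))
E
```

```text
rack top [518.6 225.8  32. ]
rack scene [517.6 226.5  32. ]
screws top [509.2 272.3  32. ]
screws top [529.4 180.5  32. ]
screws scene [511.  271.4  32. ]
screws scene [530.2 179.5  32. ]
chuck top [509.5  23.7  82. ]
chuck scene [509.5  22.4  82. ]
collar top [ 434.7 -172.7   60. ]
collar scene [ 435.7 -173.4   60. ]
head top [ 433.9 -172.9  117. ]
head scene [ 435.8 -173.2  117. ]
```

Both cameras agree to about 1 mm: arbor (435.2, -173), chuck (509.5, 23) and rack pocket (518, 226). I'll move above the arbor first.

Request:
{"name": "move_arm", "arguments": {"deltas": [[0, 0.03, -0.028, 0, 0], [0, 0.06, -0.055, 0, 0], [0, 0.09, -0.083, 0, 0], [0, 0.12, -0.111, 0, 0], [0, 0.15, -0.138, 0, 0]]}}

```text
t: 1.62
ee_pos: [268.4, -431.7, 236.7]
orientation: [3.116, 0.398, 0.0]
ft_force: [0.8, 0.6, 0.5]
width: 87.9
```

Request:
{"name": "move_arm", "arguments": {"deltas": [[0, 0.03, -0.028, 0, 0], [0, 0.06, -0.055, 0, 0], [0, 0.09, -0.083, 0, 0], [0, 0.12, -0.111, 0, 0], [0, 0.15, -0.138, 0, 0]]}}

```text
t: 2.03
ee_pos: [379.0, -260.3, 237.0]
orientation: [3.116, 0.399, 0.001]
ft_force: [0.9, -1.6, 0.0]
width: 87.8
```

Request:
{"name": "move_arm", "arguments": {"deltas": [[0, 0.03, -0.028, 0, 0], [0, 0.06, -0.055, 0, 0], [0, 0.077, -0.072, 0, 0], [0, 0.077, -0.072, 0, 0], [0, 0.077, -0.072, 0, 0]]}}

```text
t: 2.45
ee_pos: [435.2, -172.1, 236.8]
orientation: [3.115, 0.404, 0.0]
ft_force: [-0.2, 0.7, 0.7]
width: 87.8
```

Request:
{"name": "move_arm", "arguments": {"deltas": [[0, 0, 0.001, 0.03, 0], [0, 0, 0.001, 0.06, 0], [0, 0, 0.001, 0.09, 0], [0, 0, 0.001, 0.11, 0], [0, 0, 0.001, 0.11, 0]]}}

```text
t: 2.87
ee_pos: [431.8, -174.1, 123.4]
orientation: [-3.113, -0.396, 0.01]
ft_force: [-0.9, -0.5, -0.8]
width: 87.6
```

```bash
python3 - <<'E'
from h import *
o=get_obs();print(o["ee_pos"],o["ft_force"])
a=get_image("scene");cv2.imwrite("pics/s1.png",cv2.resize(a[150:330,330:570],None,fx=3.3,fy=3.3,interpolation=cv2.INTER_CUBIC))
E
```

```text
[ 431.8327401  -174.080606    123.37970226] [-0.94479884 -0.48917792 -0.78652509]
```

View pics/s1.png

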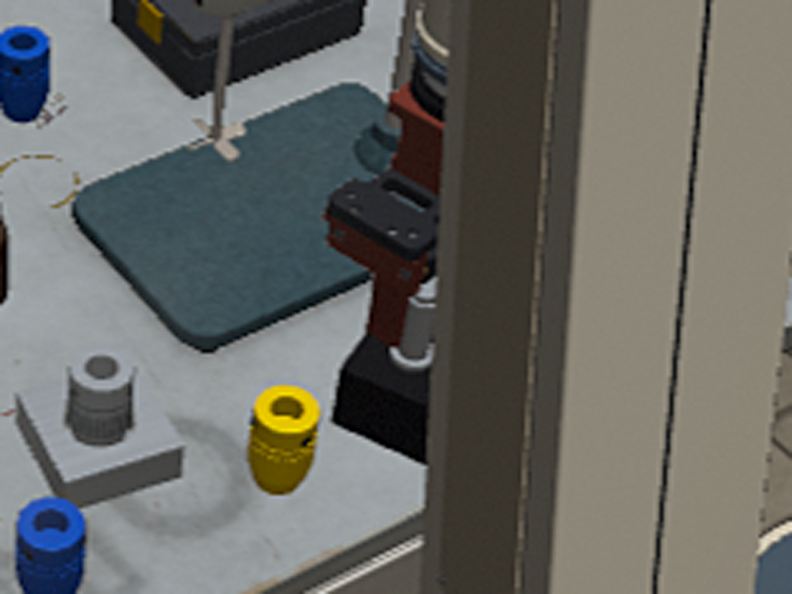

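The scene crop shows the arbor at crop (418,320), with the left finger beside it at about (390,290). The other finger is hidden by the arm. I'll go on down slowly and let it settle.

Request:
{"name": "move_arm", "arguments": {"deltas": [[0, 0, 0, 0.02, 0], [0, 0, 0, 0.035, 0], [0, 0, 0, 0.046, 0], [0, 0, 0, 0.046, 0], [0, 0, 0, 0.046, 0]]}}

```text
t: 3.33
ee_pos: [435.3, -174.8, 81.7]
orientation: [3.116, 0.398, 0.001]
ft_force: [-0.3, -0.3, 1.2]
width: 87.9
```

```bash
python3 - <<'E'
from h import *
o=get_obs();print(o["ee_pos"],o["orientation"],o["ft_force"])
E
```

```text
[ 435.31447191 -174.77859682   81.7119396 ] [3.11580361e+00 3.97748429e-01 1.21406883e-03] [-0.26987673 -0.33114663  1.21334443]
```

Request:
{"name": "move_arm", "arguments": {"deltas": [[0, 0, -0.001, 0.003, 0], [0, 0, -0.001, 0.0055, 0], [0, 0, -0.001, 0.0055, 0], [0, 0, -0.001, 0.0055, 0]]}}

```text
t: 3.67
ee_pos: [434.9, -173.1, 75.6]
orientation: [3.116, 0.399, 0.001]
ft_force: [0.5, 0.3, -0.6]
width: 87.7
```

Request:
{"name": "move_arm", "arguments": {"deltas": [[120, 0, 0, 0, 0], [170, 0, 0, 0, 0], [220, 0, 0, 0, 0], [255, 0, 0, 0, 0], [255, 0, 0, 0, 0]]}}

```text
t: 4.08
ee_pos: [434.7, -173.0, 75.2]
orientation: [-3.116, -0.399, 0.0]
ft_force: [-1.0, -0.3, -0.3]
width: 57.8
```

Request:
{"name": "move_arm", "arguments": {"deltas": [[255, 0, 0, 0, 0], [255, 0, 0, 0, 0], [255, 0, 0, 0, 0]]}}

```text
t: 4.33
ee_pos: [434.7, -173.0, 75.1]
orientation: [-3.116, -0.399, 0.0]
ft_force: [-0.9, -0.1, -0.2]
width: 37.8
```

Request:
{"name": "move_arm", "arguments": {"deltas": [[255, 0, 0, 0, 0], [255, 0, 0, 0, 0], [255, 0, 0, 0, 0], [255, 0, 0, 0, 0], [255, 0, 0, 0, 0]]}}

```text
t: 4.75
ee_pos: [434.6, -173.0, 75.1]
orientation: [-3.116, -0.399, 0.0]
ft_force: [0.4, -0.8, -0.1]
width: 19.7
```

Request:
{"name": "move_arm", "arguments": {"deltas": [[255, 0, 0, 0, 0], [255, 0, 0, -0.005, 0], [255, 0, 0, -0.02, 0], [255, 0, 0, -0.04, 0], [255, 0, 0, -0.06, 0]]}}

```text
t: 5.17
ee_pos: [434.0, -172.7, 135.6]
orientation: [-3.115, -0.399, 0.002]
ft_force: [-0.4, 0.2, -1.5]
width: 19.6
```

Request:
{"name": "move_arm", "arguments": {"deltas": [[255, 0, 0, -0.025, 0], [255, 0, 0, -0.05, 0], [255, 0, 0, -0.065, 0], [255, 0, 0, -0.065, 0], [255, 0, 0, -0.065, 0]]}}

```text
t: 5.58
ee_pos: [434.9, -173.1, 200.7]
orientation: [3.115, 0.399, 0.003]
ft_force: [0.7, -0.3, -1.7]
width: 19.9
```

```bash
python3 - <<'E'
from h import *
o=get_obs();print(o["ee_pos"],o["orientation"],o["ft_force"],o["moment"],o["width"])
from scipy.spatial.transform import Rotation as R
r=R.from_rotvec(o["orientation"]).as_matrix();print(r.round(4))
print("to chuck",r.T@(np.array([509.5,23,200])-o["ee_pos"]))
E
```

```text
[ 434.89162422 -173.09772456  200.71235482] [3.11519847e+00 3.99068044e-01 2.53245515e-03] [ 0.68786769 -0.30610918 -1.68420945] [ 0.03328128  0.04658059 -0.05639631] 19.888308600580416
[[ 9.677e-01  2.521e-01  1.700e-03]
 [ 2.521e-01 -9.677e-01 -7.000e-04]
 [ 1.500e-03  1.100e-03 -1.000e+00]]
to chuck [ 121.62859938 -170.95973338    0.69866672]
```

Lifted: the load reads -1.6 N, which fits 0.15 kg. Now over to the chuck.

Request:
{"name": "move_arm", "arguments": {"deltas": [[255, 0.02, -0.0281, 0, 0], [255, 0.04, -0.0562, 0, 0], [255, 0.06, -0.0843, 0, 0], [255, 0.08, -0.1125, 0, 0], [255, 0.1, -0.1406, 0, 0]]}}

```text
t: 6.0
ee_pos: [495.1, -10.2, 198.4]
orientation: [-3.116, -0.398, 0.005]
ft_force: [0.4, -0.4, -1.5]
width: 19.6
```

Request:
{"name": "move_arm", "arguments": {"deltas": [[255, 0.015, -0.021, 0, 0], [255, 0.0216, -0.0304, 0, 0], [255, 0.0216, -0.0304, 0.01, 0], [255, 0.0216, -0.0304, 0.02, 0], [255, 0.0216, -0.0304, 0.02, 0]]}}

```text
t: 6.42
ee_pos: [506.7, 22.2, 177.0]
orientation: [-3.116, -0.399, 0.009]
ft_force: [-1.3, 0.2, -1.8]
width: 19.3
```

Request:
{"name": "move_arm", "arguments": {"deltas": [[255, 0, 0, 0, 0], [255, 0, 0, 0, 0]]}}

```text
t: 6.58
ee_pos: [508.6, 22.0, 179.7]
orientation: [-3.116, -0.397, 0.002]
ft_force: [0.0, 0.5, -1.5]
width: 19.4
```

```bash
python3 - <<'E'
from h import *
o=get_obs();print(o["ee_pos"],o["orientation"],o["ft_force"],o["moment"],o["width"])
a=get_image("scene");cv2.imwrite("pics/s2.png",cv2.resize(a[190:330,270:450],None,fx=4.2,fy=4.2,interpolation=cv2.INTER_CUBIC))
a=get_image("top");cv2.imwrite("pics/t2.png",a[180:400,180:500])
E
```

```text
[508.63754994  21.9981532  179.68383114] [-3.11642702e+00 -3.96649428e-01  2.04993634e-03] [ 0.00586398  0.54490285 -1.50289082] [ 0.00289266 -0.05569347 -0.01802812] 19.353627587241252
```

View pics/s2.png

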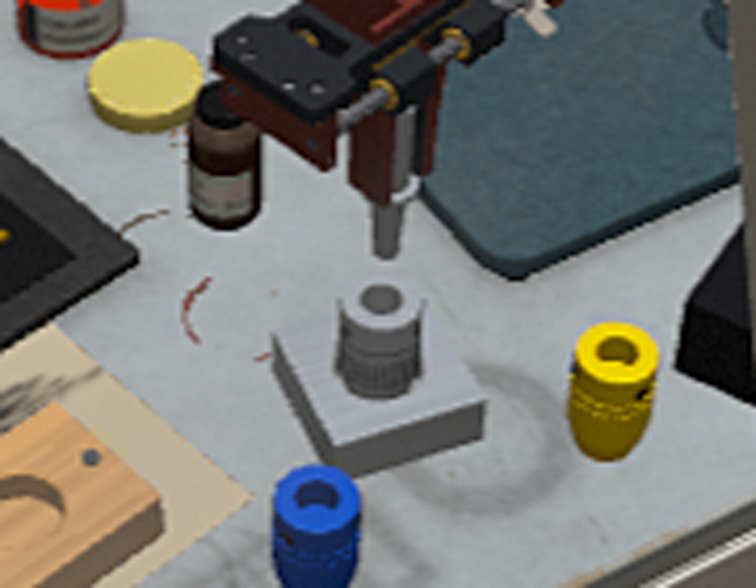

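View pics/t2.png

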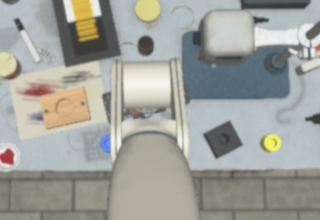

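```bash
python3 - <<'E'
from h import *
uv=((386.5+.5)/4.2-.5+270,(252+.5)/4.2-.5+190)
print(uv,proj("scene",[508.6,22,114.6]),ray("scene",uv,114.6), ray("scene",((380.+.5)/4.2-.5+270,(299+.5)/4.2-.5+190),82))
m=((404.5)/4.2-.5+270,(188)/4.2-.5+190);print(proj("scene",[508.6,22,114.6+50]),m)
E
```

```text
(361.6428571428571, 249.61904761904762) [361.53088497 250.20307441] [509.90119728  20.8963237  114.6       ] [509.90368028  23.40503854  82.        ]
[362.39941831 232.91513412] (365.8095238095238, 234.26190476190476)
```

The tip sits 1–2 mm short of the mouth in y (tip at scene (361.6,249.6), mouth at about (360.5,261)). I'll correct that, then descend in small guarded steps.

Request:
{"name": "move_arm", "arguments": {"deltas": [[255, 0.001, -0.001, 0.008, 0], [255, 0.001, -0.001, 0.018, 0], [255, 0.001, -0.001, 0.026, 0], [255, 0.001, -0.001, 0.028, 0], [255, 0.001, -0.001, 0.028, 0]]}}

```text
t: 7.1
ee_pos: [509.1, 24.3, 150.9]
orientation: [-3.116, -0.399, 0.004]
ft_force: [-0.4, -0.0, -0.7]
width: 19.3
```

Request:
{"name": "move_arm", "arguments": {"deltas": [[255, 0, 0, 0.002, 0], [255, 0, 0, 0.004, 0], [255, 0, 0, 0.006, 0], [255, 0, 0, 0.008, 0]]}}

```text
t: 7.43
ee_pos: [510.1, 24.4, 144.2]
orientation: [3.116, 0.399, 0.001]
ft_force: [0.4, 0.1, -1.4]
width: 19.6
```

Request:
{"name": "move_arm", "arguments": {"deltas": [[255, 0, 0.001, 0.002, 0], [255, 0, 0.001, 0.005, 0], [255, 0, 0.001, 0.008, 0], [255, 0, 0.001, 0.01, 0], [255, 0, 0.001, 0.01, 0]]}}

```text
t: 7.85
ee_pos: [509.7, 23.3, 133.6]
orientation: [-3.116, -0.399, 0.002]
ft_force: [-0.2, -0.7, -1.7]
width: 19.5
```

```bash
python3 - <<'E'
from h import *
o=get_obs();print(o["ee_pos"],o["ft_force"],o["moment"],o["width"])
a=get_image("scene");cv2.imwrite("pics/s3.png",cv2.resize(a[210:310,310:410],None,fx=6,fy=6,interpolation=cv2.INTER_CUBIC))
E
```

```text
[509.74440796  23.30520991 133.61586583] [-0.19282723 -0.71886147 -1.67230976] [-0.0145161   0.05348208 -0.03242119] 19.531449570143753
```

View pics/s3.png

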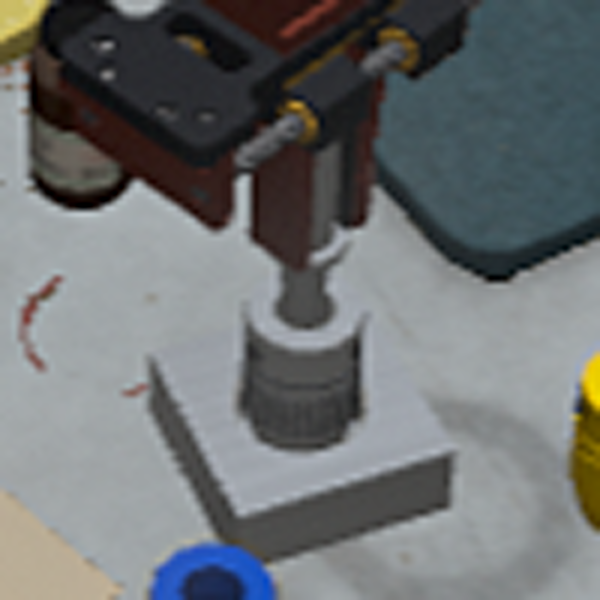

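The shank is centred in the bore at crop (303,305), tip about 13 mm in, with no contact force yet. I'll feel for the bind.

Request:
{"name": "move_arm", "arguments": {"deltas": [[255, 0, 0, 0.002, 0], [255, 0, 0, 0.004, 0], [255, 0, 0, 0.006, 0], [255, 0, 0, 0.007, 0], [255, 0, 0, 0.007, 0]]}}

```text
t: 8.32
ee_pos: [510.0, 23.4, 126.9]
orientation: [-3.116, -0.399, 0.001]
ft_force: [-1.5, -0.9, -1.2]
width: 19.4
```

Request:
{"name": "move_arm", "arguments": {"deltas": [[255, 0, 0, 0.001, 0], [255, 0, 0, 0.002, 0], [255, 0, 0, 0.003, 0], [255, 0, 0, 0.003, 0]]}}

```text
t: 8.65
ee_pos: [510.1, 23.4, 124.0]
orientation: [-3.116, -0.399, 0.0]
ft_force: [-0.5, -0.1, -2.0]
width: 19.9
```

Request:
{"name": "move_arm", "arguments": {"deltas": [[255, 0, 0, 0.001, 0], [255, 0, 0, 0.002, 0], [255, 0, 0, 0.002, 0]]}}

```text
t: 8.9
ee_pos: [510.1, 23.4, 122.0]
orientation: [-3.116, -0.399, 0.001]
ft_force: [-0.9, -0.7, -2.3]
width: 19.8
```

Request:
{"name": "move_arm", "arguments": {"deltas": [[255, 0, 0, 0.001, 0], [255, 0, 0, 0.001, 0]]}}

```text
t: 9.07
ee_pos: [510.1, 23.3, 121.1]
orientation: [3.116, 0.399, -0.001]
ft_force: [-0.7, -0.5, -0.8]
width: 19.9
```

Request:
{"name": "move_arm", "arguments": {"deltas": [[255, 0, 0, 0.001, 0], [255, 0, 0, 0.001, 0]]}}

```text
t: 9.23
ee_pos: [510.1, 23.3, 120.2]
orientation: [-3.116, -0.399, 0.0]
ft_force: [-2.1, -0.0, 1.7]
width: 20.0
```

Request:
{"name": "move_arm", "arguments": {"deltas": [[255, 0, 0, 0.001, 0], [255, 0, 0, 0.001, 0]]}}

```text
t: 9.4
ee_pos: [510.2, 23.4, 119.3]
orientation: [3.116, 0.399, -0.0]
ft_force: [-2.1, 0.3, 3.1]
width: 19.9
```

```bash
python3 - <<'E'
from h import *
for i in range(3):
    o=get_obs();print(o["t"],o["ee_pos"].round(2),o["ft_force"].round(2),o["moment"].round(2))
E
```

```text
9.4 [510.17  23.36 119.35] [-2.14  0.3   3.11] [-0.14  0.62 -0.01]
9.4 [510.17  23.36 119.35] [-2.14  0.3   3.11] [-0.14  0.62 -0.01]
9.4 [510.17  23.36 119.35] [-2.14  0.3   3.11] [-0.14  0.62 -0.01]
```

Request:
{"name": "move_arm", "arguments": {"deltas": [[255, -0.0005, 0, 0.0005, 0], [255, -0.0005, 0, 0.001, 0], [255, -0.0005, 0, 0.001, 0]]}}

```text
t: 9.65
ee_pos: [509.9, 23.2, 118.8]
orientation: [3.116, 0.399, 0.001]
ft_force: [-3.9, -0.4, 7.6]
width: 19.8
```

Request:
{"name": "move_arm", "arguments": {"deltas": [[255, 0, 0, 0.0007, 0], [255, 0, 0, 0.0007, 0]]}}

```text
t: 9.82
ee_pos: [510.0, 23.2, 118.2]
orientation: [3.116, 0.399, 0.001]
ft_force: [-3.7, -1.3, 9.4]
width: 19.5
```

Request:
{"name": "move_arm", "arguments": {"deltas": [[255, -0.0005, 0, 0.0005, 0], [255, -0.0005, 0, 0.0005, 0]]}}

```text
t: 9.98
ee_pos: [509.8, 23.2, 118.0]
orientation: [3.116, 0.399, 0.002]
ft_force: [-4.0, -0.5, 12.1]
width: 19.4
```

```bash
python3 - <<'E'
from h import *
o=get_obs();print(o["t"],o["ee_pos"].round(2),o["ft_force"].round(2),o["moment"].round(2))
E
```

```text
9.9833 [509.75  23.16 117.99] [-3.97 -0.47 12.11] [-0.06  0.95 -0.02]
```

Request:
{"name": "move_arm", "arguments": {"deltas": [[255, 0, 0, 0.0004, 0], [255, 0, 0, 0.0004, 0], [255, 0, 0, 0.0004, 0]]}}

```text
t: 10.23
ee_pos: [509.8, 23.2, 117.8]
orientation: [3.116, 0.399, 0.002]
ft_force: [-4.3, -0.0, 14.2]
width: 19.5
```

Request:
{"name": "move_arm", "arguments": {"deltas": [[255, 0, 0, 0.0004, 0], [255, 0, 0, 0.0004, 0], [255, 0, 0, 0.0004, 0]]}}

```text
t: 10.48
ee_pos: [509.9, 23.2, 117.5]
orientation: [3.116, 0.399, 0.002]
ft_force: [-3.9, -0.5, 15.4]
width: 19.7
```

Request:
{"name": "move_arm", "arguments": {"deltas": [[255, 0, 0, 0.0004, 0], [255, 0, 0, 0.0004, 0], [255, 0, 0, 0.0004, 0]]}}

```text
t: 10.73
ee_pos: [510.0, 23.2, 117.3]
orientation: [3.116, 0.399, 0.003]
ft_force: [-6.1, -0.3, 17.8]
width: 19.7
```

```bash
python3 - <<'E'
from h import *
o=get_obs();print(o["t"],o["ee_pos"].round(2),o["ft_force"].round(2),o["moment"].round(2))
a=get_image("scene");cv2.imwrite("pics/s4.png",cv2.resize(a[210:310,310:410],None,fx=6,fy=6,interpolation=cv2.INTER_CUBIC))
E
```

```text
10.7333 [509.95  23.16 117.29] [-6.11 -0.3  17.82] [-0.    1.18 -0.03]
```

View pics/s4.png

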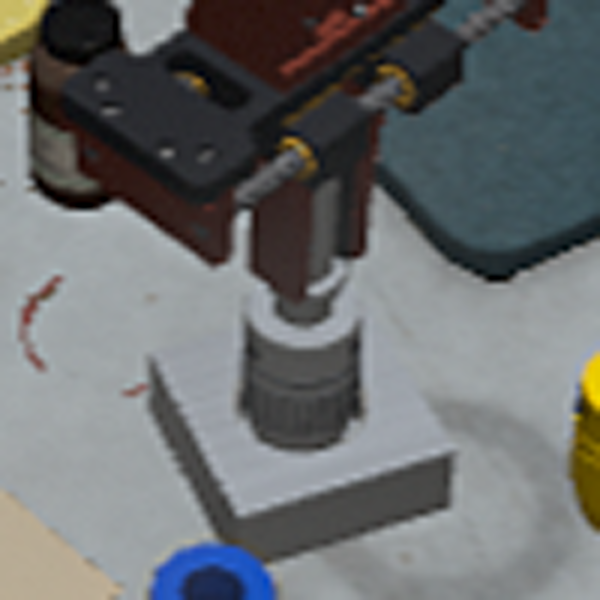

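The taper is seated with about 19 N pressed in (17.8 N measured plus the 1.5 N arbor weight). Lifting gently.

Request:
{"name": "move_arm", "arguments": {"deltas": [[255, 0, 0, -0.001, 0], [255, 0, 0, -0.003, 0], [255, 0, 0, -0.006, 0], [255, 0, 0, -0.01, 0], [255, 0, 0, -0.014, 0]]}}

```text
t: 11.2
ee_pos: [509.1, 23.1, 129.7]
orientation: [-3.116, -0.399, 0.001]
ft_force: [-0.3, -0.1, -4.2]
width: 19.6
```

```bash
python3 - <<'E'
from h import *
o=get_obs();print(o["t"],o["ee_pos"].round(2),o["ft_force"].round(2),o["moment"].round(2))
a=get_image("scene");cv2.imwrite("pics/s5.png",cv2.resize(a[200:300,310:410],None,fx=6,fy=6,interpolation=cv2.INTER_CUBIC))
E
```

```text
11.2 [509.1   23.12 129.71] [-0.35 -0.12 -4.23] [ 0.01 -0.02 -0.07]
```

View pics/s5.png

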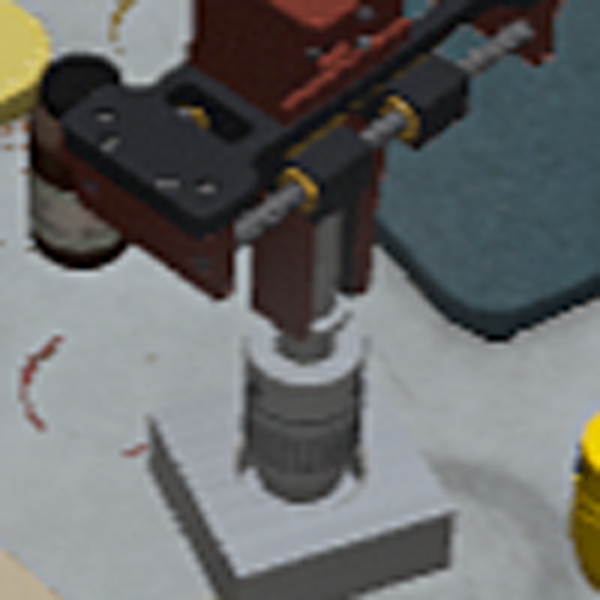

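The chuck is rising with the arbor: knurled band and nose are out of the pocket at crop (303,470), and the load is about 4–5 N.

Request:
{"name": "move_arm", "arguments": {"deltas": [[255, 0, 0, -0.008, 0], [255, 0, 0, -0.018, 0], [255, 0, 0, -0.028, 0], [255, 0, 0, -0.036, 0], [255, 0, 0, -0.04, 0]]}}

```text
t: 11.67
ee_pos: [510.1, 23.1, 171.6]
orientation: [3.116, 0.399, 0.004]
ft_force: [-0.1, -0.1, -4.9]
width: 19.5
```

```bash
python3 - <<'E'
from h import *
o=get_obs();print(o["t"],o["ee_pos"].round(2),o["ft_force"].round(2),o["moment"].round(2))
a=get_image("scene");cv2.imwrite("pics/s6.png",cv2.resize(a[180:330,240:420],None,fx=4.2,fy=4.2,interpolation=cv2.INTER_CUBIC))
from scipy.spatial.transform import Rotation as R
r=R.from_rotvec(o["orientation"]).as_matrix()
print("to rack",r.T@(np.array([518.2,226.2,o["ee_pos"][2]])-o["ee_pos"]))
E
```

```text
11.6667 [510.07  23.14 171.6 ] [-0.08 -0.15 -4.93] [0.04 0.   0.04]
to rack [ 5.90520735e+01 -1.94448911e+02  2.97703210e-02]
```

View pics/s6.png

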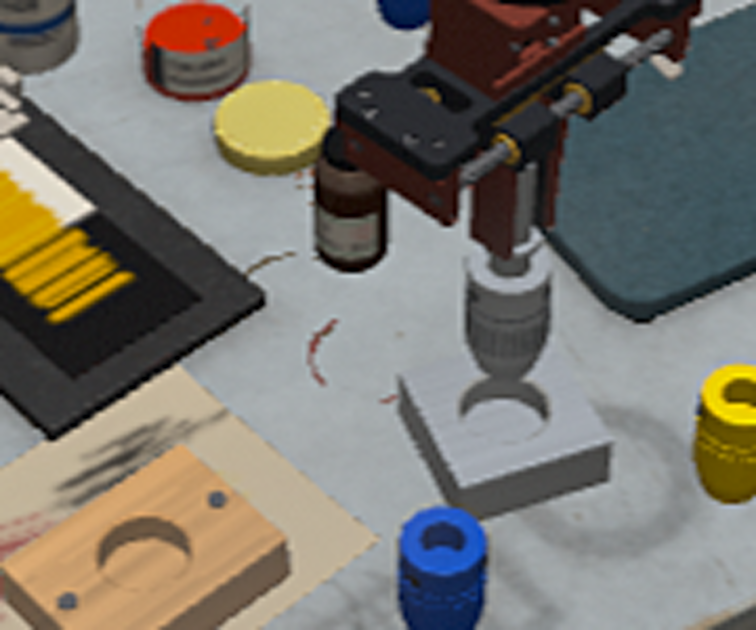

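The chuck hangs upright and clear of the block at crop (508,310), with the fingers above it and not touching. Moving to the rack.

Request:
{"name": "move_arm", "arguments": {"deltas": [[255, 0.004, -0.013, 0, 0], [255, 0.01, -0.034, 0, 0], [255, 0.018, -0.06, 0, 0], [255, 0.026, -0.086, 0, 0], [255, 0.034, -0.112, 0, 0]]}}

```text
t: 12.13
ee_pos: [513.7, 141.0, 169.8]
orientation: [3.116, 0.398, -0.0]
ft_force: [1.0, -1.3, -3.8]
width: 19.6
```

Request:
{"name": "move_arm", "arguments": {"deltas": [[255, 0.008, -0.026, 0, 0], [255, 0.015, -0.05, 0, 0], [255, 0.021, -0.069, 0, 0], [255, 0.0245, -0.08, 0, 0], [255, 0.025, -0.0825, 0, 0]]}}

```text
t: 12.55
ee_pos: [517.3, 227.9, 169.7]
orientation: [-3.115, -0.402, -0.001]
ft_force: [-0.1, -0.6, -4.4]
width: 19.4
```

Request:
{"name": "move_arm", "arguments": {"deltas": [[255, 0, 0, 0.01, 0], [255, 0, 0, 0.01, 0], [255, 0, 0, 0.01, 0]]}}

```text
t: 12.8
ee_pos: [516.4, 224.7, 158.7]
orientation: [3.115, 0.398, -0.004]
ft_force: [-0.4, 0.3, -4.2]
width: 19.6
```

```bash
python3 - <<'E'
from h import *
o=get_obs();print(o["t"],o["ee_pos"].round(2),o["orientation"],o["ft_force"].round(2),o["moment"].round(2))
a=get_image("scene");cv2.imwrite("pics/s7.png",cv2.resize(a[210:350,190:370],None,fx=4.2,fy=4.2,interpolation=cv2.INTER_CUBIC))
E
```

```text
12.8 [516.44 224.73 158.69] [ 3.1153714   0.39754071 -0.00405773] [-0.4   0.32 -4.21] [0.03 0.   0.01]
```

View pics/s7.png

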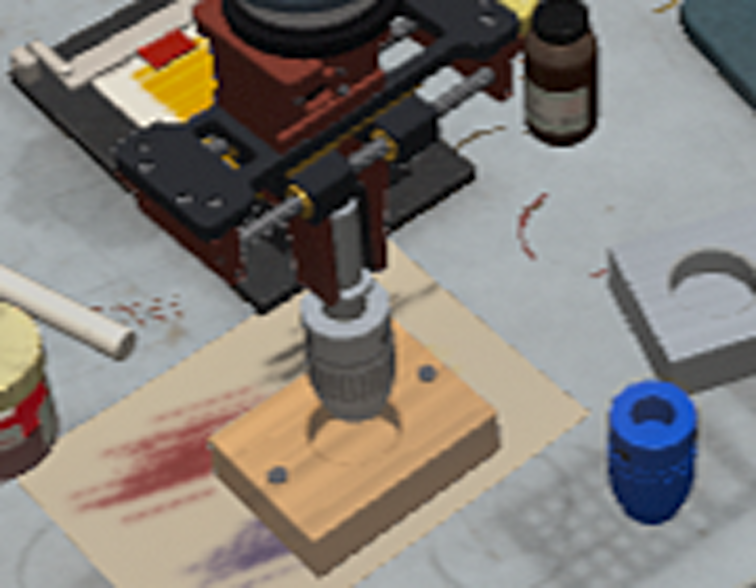

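```bash
python3 - <<'E'
from h import *
f=lambda p:((proj("scene",p)-[190,210]+.5)*4.2-.5).round(1)
for p in([516.4,224.7,53.4],[516.4,224.7,123.4],[518.2,226.2,32]):print(f(p))
g=lambda u,v,z:ray("scene",((u+.5)/4.2-.5+190,(v+.5)/4.2-.5+210),z).round(1)
print(g(355,437,32),g(347,312,123.4),g(357,408,53.4), g((277+427)/2,(475+373)/2,32))
E
```

```text
[355.4 401.3]
[345.1 306.4]
[354.  427.5]
[512.7 228.4  32. ] [512.9 225.5 123.4] [512.3 225.9  53.4] [520.6 226.1  32. ]
```

Request:
{"name": "move_arm", "arguments": {"deltas": [[255, 0.001, -0.0005, 0.005, 0], [255, 0.001, -0.0005, 0.01, 0], [255, 0.001, -0.0005, 0.013, 0], [255, 0.001, -0.0005, 0.013, 0]]}}

```text
t: 13.18
ee_pos: [517.6, 226.5, 145.8]
orientation: [3.116, 0.399, -0.002]
ft_force: [0.2, -0.5, -4.9]
width: 19.6
```

```bash
python3 - <<'E'
from h import *
o=get_obs();print(o["t"],o["ee_pos"].round(2),o["orientation"],o["ft_force"].round(2),o["moment"].round(2))
a=get_image("scene");cv2.imwrite("pics/s8.png",cv2.resize(a[260:350,230:320],None,fx=6.6,fy=6.6,interpolation=cv2.INTER_CUBIC))
b=o["ee_pos"];f=lambda p:((proj("scene",p)-[230,260]+.5)*6.6-.5).round(1)
print(f([b[0],b[1],b[2]-105.3]),f([b[0],b[1],b[2]-35.3]),f([518.2,226.2,32]))
E
```

```text
13.1833 [517.64 226.46 145.84] [ 3.11575343e+00  3.98599125e-01 -2.44861266e-03] [ 0.2  -0.47 -4.94] [-0.03  0.03  0.  ]
[290.8 326.5] [274.6 179.6] [292.6 342. ]
```

View pics/s8.png

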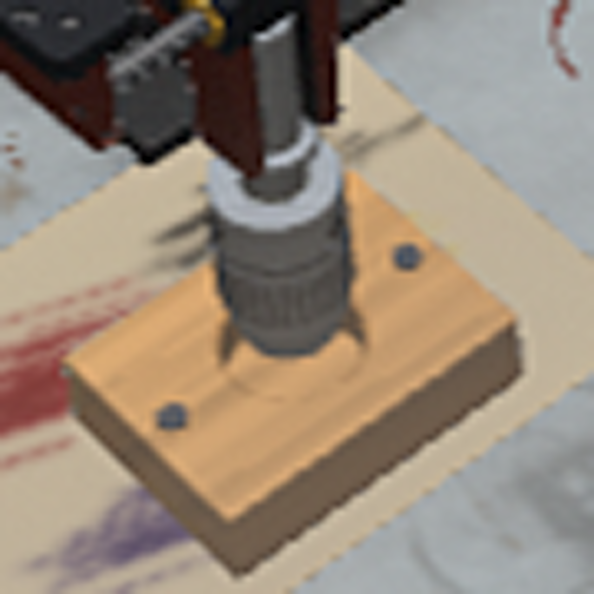

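The nose at crop (290,325) lines up over the pocket centre at (292,343), which matches the projection. Lowering in guarded steps.

Request:
{"name": "move_arm", "arguments": {"deltas": [[255, 0, 0, 0.003, 0], [255, 0, 0, 0.006, 0], [255, 0, 0, 0.009, 0], [255, 0, 0, 0.012, 0]]}}

```text
t: 13.57
ee_pos: [518.1, 227.0, 134.5]
orientation: [3.116, 0.399, 0.0]
ft_force: [0.0, -0.3, -5.0]
width: 19.7
```

Request:
{"name": "move_arm", "arguments": {"deltas": [[255, 0, 0, 0.003, 0], [255, 0, 0, 0.006, 0], [255, 0, 0, 0.009, 0], [255, 0, 0, 0.011, 0], [255, 0, 0, 0.011, 0]]}}

```text
t: 13.98
ee_pos: [517.8, 226.8, 123.2]
orientation: [3.116, 0.399, -0.001]
ft_force: [0.2, 0.1, -4.7]
width: 19.4
```

Request:
{"name": "move_arm", "arguments": {"deltas": [[255, 0, 0, 0.0015, 0], [255, 0, 0, 0.003, 0], [255, 0, 0, 0.004, 0], [255, 0, 0, 0.004, 0]]}}

```text
t: 14.32
ee_pos: [518.1, 226.9, 119.6]
orientation: [3.116, 0.399, -0.0]
ft_force: [0.9, 0.3, -4.8]
width: 19.7
```

Request:
{"name": "move_arm", "arguments": {"deltas": [[255, 0, 0, 0.0007, 0], [255, 0, 0, 0.001, 0], [255, 0, 0, 0.001, 0]]}}

```text
t: 14.57
ee_pos: [518.1, 226.9, 118.8]
orientation: [3.116, 0.399, -0.0]
ft_force: [-0.2, -0.1, -4.3]
width: 19.5
```

Request:
{"name": "move_arm", "arguments": {"deltas": [[255, 0, 0, 0.0007, 0], [255, 0, 0, 0.001, 0], [255, 0, 0, 0.001, 0]]}}

```text
t: 14.82
ee_pos: [518.1, 226.9, 117.7]
orientation: [3.116, 0.399, -0.0]
ft_force: [-0.5, -0.4, -4.6]
width: 19.8
```

Request:
{"name": "move_arm", "arguments": {"deltas": [[255, 0, 0, 0.0005, 0], [255, 0, 0, 0.0005, 0]]}}

```text
t: 14.98
ee_pos: [518.2, 227.0, 117.5]
orientation: [-3.116, -0.399, -0.0]
ft_force: [-0.3, 0.5, -1.5]
width: 19.3
```

Request:
{"name": "move_arm", "arguments": {"deltas": [[255, 0, 0, 0.0005, 0], [255, 0, 0, 0.0005, 0], [255, 0, 0, 0.0005, 0]]}}

```text
t: 15.23
ee_pos: [518.4, 227.1, 117.4]
orientation: [-3.116, -0.399, -0.001]
ft_force: [-2.3, -1.0, 5.8]
width: 19.5
```

```bash
python3 - <<'E'
from h import *
o=get_obs();print(o["t"],o["ee_pos"].round(2),o["ft_force"].round(2),o["moment"].round(2))
a=get_image("scene");cv2.imwrite("pics/s9.png",cv2.resize(a[250:350,225:325],None,fx=6,fy=6,interpolation=cv2.INTER_CUBIC))
E
```

```text
15.2333 [518.41 227.07 117.44] [-2.3  -1.    5.83] [-0.17  0.5  -0.01]
```

View pics/s9.png

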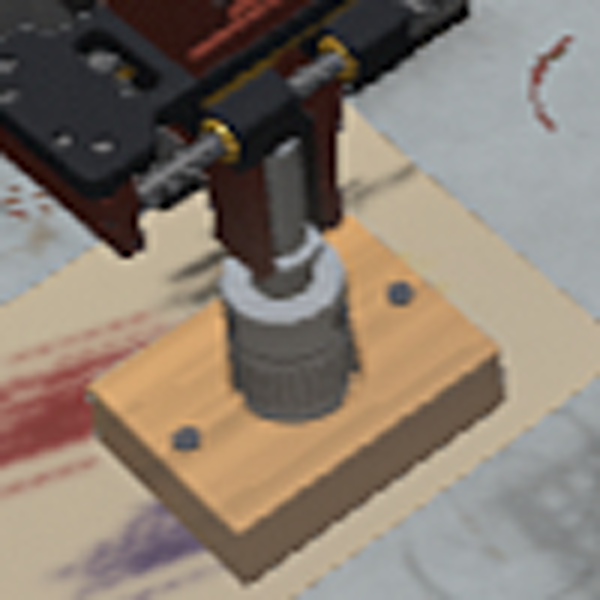

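The chuck is seated in the rack pocket: the TCP is at the same 117.4 as in the block and the floor force is felt. I'll ease off slightly, then let go.

Request:
{"name": "move_arm", "arguments": {"deltas": [[255, 0, 0, -0.0005, 0], [255, 0, 0, -0.0005, 0]]}}

```text
t: 15.45
ee_pos: [518.3, 227.0, 117.5]
orientation: [-3.116, -0.399, -0.001]
ft_force: [-1.5, -0.2, 2.6]
width: 19.4
```

Request:
{"name": "move_arm", "arguments": {"deltas": [[150, 0, 0, 0, 0], [100, 0, 0, 0, 0], [0, 0, 0, 0, 0], [0, 0, 0, 0, 0], [0, 0, 0, 0, 0]]}}

```text
t: 15.87
ee_pos: [518.2, 227.0, 117.2]
orientation: [-3.116, -0.399, -0.0]
ft_force: [0.6, -0.1, 0.8]
width: 49.4
```

Request:
{"name": "move_arm", "arguments": {"deltas": [[0, 0, 0, 0, 0], [0, 0, 0, 0, 0], [0, 0, 0, 0, 0], [0, 0, 0, 0, 0], [0, 0, 0, 0, 0]]}}

```text
t: 16.28
ee_pos: [518.2, 227.0, 117.3]
orientation: [-3.116, -0.399, -0.0]
ft_force: [0.2, -0.1, 0.4]
width: 82.5
```

Request:
{"name": "move_arm", "arguments": {"deltas": [[0, 0, 0, -0.015, 0], [0, 0, 0, -0.035, 0], [0, 0, 0, -0.06, 0], [0, 0, 0, -0.09, 0], [0, 0, 0, -0.12, 0]]}}

```text
t: 16.7
ee_pos: [517.7, 226.8, 238.1]
orientation: [3.116, 0.399, -0.002]
ft_force: [-0.3, 0.8, 0.2]
width: 87.6
```

Request:
{"name": "move_arm", "arguments": {"deltas": [[0, 0, 0.03, 0, 0], [0, 0, 0.06, 0, 0], [0, 0, 0.09, 0, 0], [0, 0, 0.12, 0, 0], [0, 0, 0.14, 0, 0]]}}

```text
t: 17.12
ee_pos: [553.8, 89.3, 237.5]
orientation: [3.116, 0.398, 0.001]
ft_force: [0.7, 0.1, -0.2]
width: 87.8
```

Request:
{"name": "move_arm", "arguments": {"deltas": [[0, 0, 0, 0, 0], [0, 0, 0, 0, 0], [0, 0, 0, 0, 0]]}}

```text
t: 17.37
ee_pos: [553.2, 91.9, 237.2]
orientation: [-3.116, -0.399, 0.0]
ft_force: [0.8, -0.1, -0.6]
width: 88.1
```

```bash
python3 - <<'E'
from h import *
o=get_obs();print(o["t"],o["ee_pos"].round(2),o["ft_force"].round(2))
a=get_image("scene");cv2.imwrite("pics/s10.png",a);cv2.imwrite("pics/s10c.png",cv2.resize(a[250:350,225:325],None,fx=6,fy=6,interpolation=cv2.INTER_CUBIC))
cv2.imwrite("pics/t10.png",get_image("top"))
E
```

```text
17.3667 [553.22  91.91 237.23] [ 0.84 -0.08 -0.57]
```

View pics/s10.png

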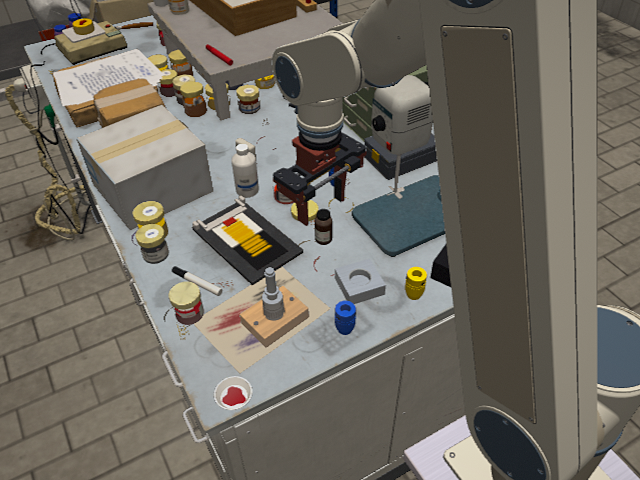

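View pics/s10c.png

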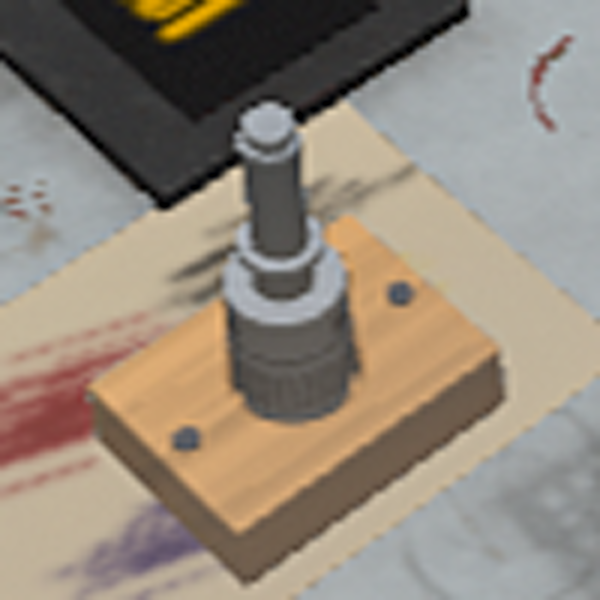

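View pics/t10.png

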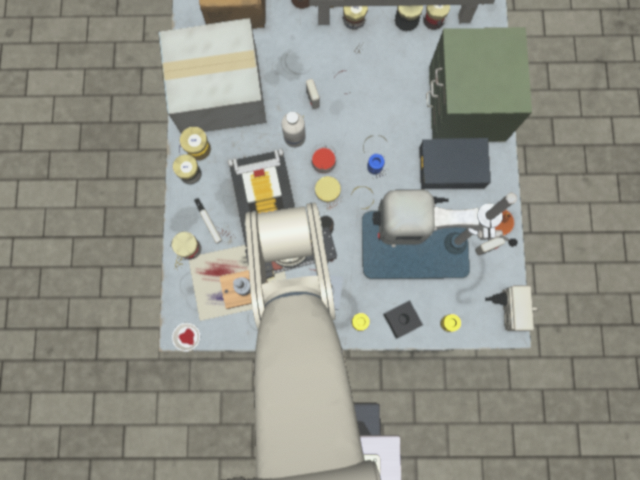

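The final pictures show the chuck seated upright in the rack at scene (272,305) with the arbor standing in it. The block is empty, the bottle (323,226), jar (187,302) and dish (233,393) haven't moved, and the robot is clear. Handing in.

```bash
python3 -c "
from workcell import *
print(close_job())"
```

```text
the job is handed in; nothing more can be done
None
```

The chuck is in the wooden rack with the arbor still locked in it, and I handed the job in at about 17.5 s of the 66 s allowed.

- **Seating the taper:** I took the arbor by its handle and lowered it into the steel chuck's bore. It bound with the tip about 27 mm down. I then pressed straight down until the wrist read 17.8 N, about 19 N on the taper with the arbor's weight. A sideways force built up during the press, reaching 6 N. My small corrections did not remove it, but it was gone after lifting.
- **Lift and placing:** The chuck lifted with the arbor at a load of about 4.9 N, and nothing touched the chuck. I lowered it into the rack pocket until the floor was felt, with the tool at the same height as when the chuck stood in the block. The wrist read 5.8 N as it touched down. I eased off and only then opened the gripper.
- **Last checks:** The final pictures show the chuck seated, the arbor upright in it, and the bottle, jar and dish where they were. The gripper is clear. The top camera's view of the arbor in the rack was partly blocked by the arm, so the upright check rests mainly on the scene camera. No check failed.

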